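Lay out the amber colour-glass standards as a shade scale

TASK

Lay the four amber colour-glass standards out as a scale on the dark grey viewing strip, one to a seat, running from the palest next to the white reference tile to the darkest next to the black reference tile. Each must lie flat and fully home in its seat; set each one down gently, as the glass must never be dropped.

Things in the scene. Friction and masses are not known exactly. Their poses are not given: they have to be found in the camera images.
- glass_straw: loose colour-glass standard, the palest: pale straw glass window (27 mm) in the top of a round knurled aluminium mount 34 mm in diameter and 16 mm high, lying flat on the bench, about 45 g; origin at the centre of its underside, z up
- glass_yellow: loose colour-glass standard, second palest: golden yellow glass window (27 mm) in the top of a round knurled aluminium mount 34 mm in diameter and 16 mm high, lying flat on the bench, about 45 g; origin at the centre of its underside, z up
- glass_amber: loose colour-glass standard, second darkest: brownish orange amber glass window (27 mm) in the top of a round knurled aluminium mount 34 mm in diameter and 16 mm high, lying flat on the bench, about 45 g; origin at the centre of its underside, z up
- glass_brown: loose colour-glass standard, the darkest: deep brown glass window (27 mm) in the top of a round knurled aluminium mount 34 mm in diameter and 16 mm high, lying flat on the bench, about 45 g; origin at the centre of its underside, z up
- strip: fixed dark grey viewing strip, 280 mm long (its y), 71 wide (x), 12 high; origin at the centre of its underside, z up. Four round white-floored seats in its top at x = 0, y = -81, -27, 27, 81 mm: 44 mm across at the floor, mouth countersunk 3 mm more all round, 5 mm deep, floor 7 mm above the underside; a seated standard has 5 mm play all round and stands 11 mm proud
- white_tile: fixed white reference tile (52 x 28 mm plate with a 44 x 22 mm white face) on top of one end of the strip, 124 mm from the strip's middle, 43 mm beyond the outermost seat; which end differs from start to start; it stands 5 mm above the strip's top; origin at the centre of its underside, 12 mm above the bench
- black_tile: fixed black reference tile (52 x 28 mm plate with a 44 x 22 mm black face) on top of one end of the strip, 124 mm from the strip's middle, 43 mm beyond the outermost seat; which end differs from start to start; it stands 5 mm above the strip's top; origin at the centre of its underside, 12 mm above the bench

How it is judged:
By the outcome, as a careful person would: the job done as asked, in the order asked, and still so for the second after the job is handed in, with the robot touching nothing.
It also fails if it takes over 83 s, if anything falls off the work surface, if the arm or the gripper's body presses on something with over 40 N, if the wrist force passes 120 N, or if a joint passes its speed limit or range.

ROBOT

A 6-joint arm with a two-finger parallel gripper is mounted at the origin on a cart in front of the work surface, level with it; the furniture and walls round the work are solid. World frame = base frame: x ahead of the robot, y to its left, z up, the work surface at z = 0. Lengths are in m, angles in rad, forces in N, time in s.
With the tool pointing down it reaches from about 0.4 to 0.825 m from the base axis. Payload 7 kg.
Tool frame: the origin (TCP) lies at the very end of the fingers, on their centre line; the grasp point (between the pads) lies 19 mm behind it; x points along the fingers, z is the direction in which the jaws open and shut, and the axes are right-handed (so a half turn about x gives the same grasp; the last joint's range is limited). The gripper opens to 88 mm and grips with 3 to 60 N. Pads are 19 mm wide; open, the fingers measure 130 mm over their backs; the gripper's body (78 mm by 193 mm) begins 47 mm behind the grasp point.
Start: joints at [-0.967, 0.359, 0.012, 0, -1.224, -0.288], TCP at [0.21, -0.642, 0.227] pointing down, gripper open.
Joint ranges: [-3.07, 3.07], [-1.43, 2.12], [-1.02, 1.25], [-3.03, 1.67], [-3.05, -0], [-3.03, 3.03]. Speed limits (rad/s): [2.39, 2.39, 3.01, 3.14, 3.14, 3.14].

INTERFACE

Orientations are given as a unit quaternion [x, y, z, w].
In Python, from cell import robot, viewer, order gives the robot as it stands.
- The arm moves only by the tool apply_moves, never from a script. Its argument "plan" is one flat list of numbers, 6 for each row, row after row: the shift along the tool's x, y, z as a fraction of full scale, then the turn, a rotation vector about the tool's x, y, z as a fraction of full scale. In form: [x, y, z, rx, ry, rz, x, y, z, rx, ry, rz, ...]. A call has 1 to 10 rows; each row is the pose to reach, as a shift and turn from the pose commanded when the call began, along the tool's axes at that moment; what a row does not reach only later rows make up. Full scale, the value 1, is 0.6 m for a shift and 0.5 rad for a turn. A row lasts 1/10 s, in which the tool goes at most 50 mm and 8.59 degrees, less where a joint would pass 70% of its speed; a pose out of reach is approached as far as the arm can. A call with a number of a shift or a turn outside -1 to 1 is refused whole. A call with a gripper value outside its range is refused whole. "gripper" is the finger opening in mm, from 0 to 87.6, set as the call begins (left out, the last holds). The fingers move at their own pace and stop on an object; "grip_force" is the grip in N (left out, the last holds). Time passes only in rows, so rows that repeat a pose let the fingers close. It gives the time, the measured TCP pose, the force and the opening at its end, in the units of the state.
- robot.sense(): the state, without advancing time (a new reading comes with each control period).
- viewer.read_camera(name): name is "side" or "top"; returns the picture (400x640x3 uint8, red, green, blue); there is no depth.
- viewer.camera_info(name): a dict with "fx", "fy", "cx", "cy" (pixels), "T" (4x4, takes a point from camera to world coordinates). Camera axes: x right, y up, looking along -z (the intrinsics and any distortion apply to the point x, -y, -z); pixel columns grow to the right and rows downward; lengths in m; the calibration is good to about 2 mm. A picture is of the moment at which its call begins. camera_info takes no time and is no camera call.
- order.sign_off(): hands the job in, once; it reports no verdict.
Trained networks look in the newest picture that a camera, given by its name, has taken for a name from the list of things; names that differ only in an ending like _2 or _b are one class to them, and where a whole thing is asked for, a point or a joint stands for the part that bears it (a point fixed in the world has none). Each returns a list of dicts, best first, with "p" (0 to 1); they miss things now and then, are a little off and sometimes report something else, mostly with a low value. They report only what shows in the picture. A call takes as long as a camera call.
- viewer.regions_of(camera, target): "mask" (400x640 bool, what is visible of it) and "bbox" ([left, top, right, bottom] in pixels, round what is visible of it).
The state is a dict: "clock": time; "joint_positions": joint angles; "joint_vel": joint speeds; "joint_torque": joint torques, N m; "position": TCP position; "tcp_rot": TCP orientation; "force": force on the tool from outside, world axes, zero at the start; "wrist_torque": the same for the moment, N m; "finger_gap": finger opening in m.
Only numpy, scipy, OpenCV 4.12 (cv2) and the standard library are available. Lean on these libraries where they do the work, as an engineer would, in place of code of your own. Each camera call takes 0.05 s, during which the arm holds its last target. There are 200 camera calls.

## Working session

There is one attempt and no reset: what is moved stays moved. The work goes in short steps, Python scripts to look and compute and a tool call to move; the robot and the scene stay as the last step left them, time stands still between calls to the robot, and variables do not carry over. Pictures are saved under pics/ and viewed, about 12 in all and at most 16, crops included, and the job is handed in when it is done.

Besides the shell and the picture viewer there is one more tool, called as a command line: name --argument value ..., lists and objects as JSON in quotes. apply_moves: Moves the arm, as the interface text tells. Its arguments: {"type":"object","properties":{"plan":{"type":"array","items":{"type":"number","minimum":-1,"maximum":1}},"gripper":{"type":"number"},"grip_force":{"type":"number"}},"required":["plan"]}

```bash
mkdir -p pics; ls; cat > h.py <<'E'
import numpy as np,cv2
from scipy.spatial.transform import Rotation as R
from cell import robot,viewer,order
def ray(cam,u,v,z):
    i=viewer.camera_info(cam);T=np.array(i["T"])
    d=np.array([(u-i["cx"])/i["fx"],-(v-i["cy"])/i["fy"],-1.])
    d=T[:3,:3]@d;o=T[:3,3];return o+d*(z-o[2])/d[2]
def tool(p):
    s=robot.sense();return R.from_quat(s["tcp_rot"]).inv().apply(np.array(p)-s["position"])/0.6
E
python3 - <<'E'
from h import *
s=robot.sense();print(s["clock"],s["position"],R.from_quat(s["tcp_rot"]).as_matrix().round(4),s["finger_gap"])
for c in("top","side"):
    im=viewer.read_camera(c);cv2.imwrite(f"pics/{c}0.png",im[...,::-1]);i=viewer.camera_info(c);print(c,{k:np.round(v,3) for k,v in i.items()})
for n in("glass_straw","glass_yellow","glass_amber","glass_brown","strip","white_tile","black_tile"):
  for r in viewer.regions_of("top",n)[:3]:
    m=r["mask"];ys,xs=np.nonzero(m);b=r["bbox"]
    z=.016 if "glass" in n else .012 if n=="strip" else .017
    print(n,round(r["p"],2),b,m.sum(),xs.mean().round(1),ys.mean().round(1),ray("top",xs.mean(),ys.mean(),z).round(4))
E
```

```text
pics
0.0 [ 0.20943595 -0.64114569  0.22562161] [[-7.000e-04 -9.506e-01 -3.105e-01]
 [ 1.600e-03 -3.105e-01  9.506e-01]
 [-1.000e+00  2.000e-04  1.700e-03]] 0.08744684679705098
top {'fx': np.float64(373.105), 'fy': np.float64(373.105), 'cx': np.float64(319.624), 'cy': np.float64(197.294), 'T': array([[-0.003,  0.984, -0.18 ,  0.373],
       [-1.   , -0.006, -0.019, -0.225],
       [-0.02 ,  0.18 ,  0.984,  0.896],
       [ 0.   ,  0.   ,  0.   ,  1.   ]])}
side {'fx': np.float64(444.547), 'fy': np.float64(444.547), 'cx': np.float64(329.002), 'cy': np.float64(194.949), 'T': array([[ 0.999, -0.031,  0.041,  0.561],
       [ 0.052,  0.576, -0.816, -0.878],
       [ 0.002,  0.817,  0.577,  0.549],
       [ 0.   ,  0.   ,  0.   ,  1.   ]])}
glass_straw 0.46 [353.2, 149.8, 366.5, 162.3] 160 358.3 156.6 [ 0.6344 -0.3027  0.016 ]
glass_yellow 0.55 [316.4, 173.4, 331.8, 182.3] 153 324.7 177.8 [ 0.5818 -0.2203  0.016 ]
glass_amber 0.65 [268.4, 190.3, 376.9, 266.6] 2802 321.5 226.4 [ 0.4638 -0.2121  0.016 ]
glass_amber 0.45 [272.5, 150.3, 291.0, 165.2] 141 281.6 158.7 [ 0.6306 -0.1151  0.016 ]
glass_brown 0.65 [264.6, 180.8, 278.5, 195.0] 155 270.8 187.6 [ 0.5585 -0.09    0.016 ]
white_tile 0.63 [263.6, 242.9, 285.3, 260.8] 255 275.0 249.8 [ 0.4094 -0.103   0.017 ]
black_tile 0.69 [357.9, 190.5, 379.5, 212.8] 246 367.6 201.6 [ 0.5226 -0.3223  0.017 ]
```

```bash
python3 - <<'E'
import cv2
a=cv2.imread("pics/top0.png");cv2.imwrite("pics/top0c.png",cv2.resize(a[130:280,240:400],None,fx=5,fy=5,interpolation=cv2.INTER_CUBIC)[:600])
E
```

```text
(no output)
```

View pics/top0c.png

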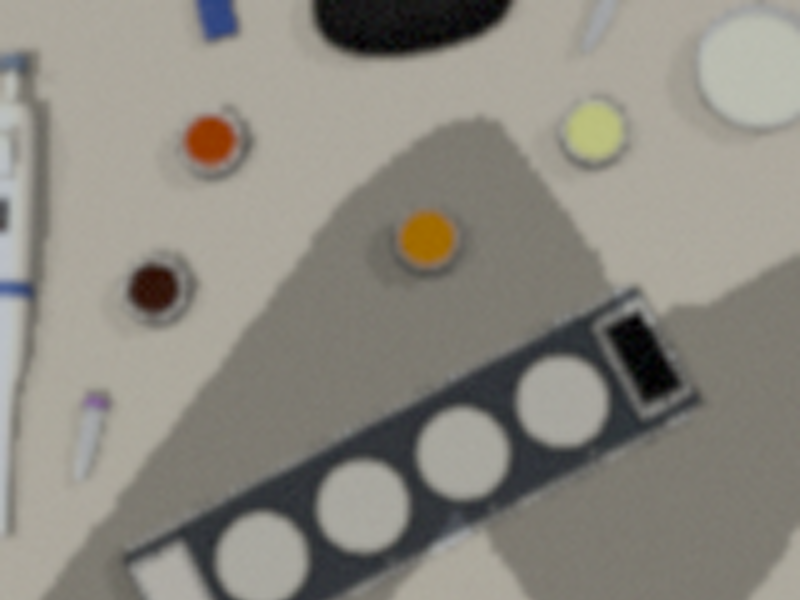

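View pics/side0.png

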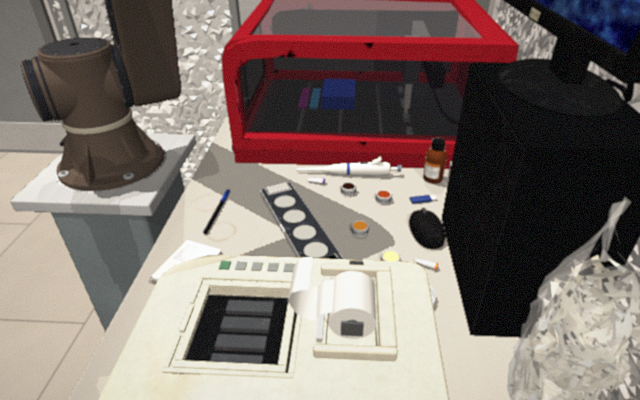

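The top crop shows straw at (593,131), yellow (428,239), amber (211,140) and brown (155,288). The four seats run from the white tile at lower left to the black tile at upper right. The side view shows a big analyser at the near-right side. I'll refine the centres and check the full top view for obstacles.

```bash
python3 - <<'E'
from h import *
a=cv2.imread("pics/top0.png")
hsv=cv2.cvtColor(a,cv2.COLOR_BGR2HSV)
def cen(m,u,v,r):
    w=np.zeros(m.shape,np.uint8);cv2.circle(w,(int(u),int(v)),r,1,-1)
    n,l,st,c=cv2.connectedComponentsWithStats((m&(w>0)).astype(np.uint8));k=1+np.argmax(st[1:,4]);return c[k],st[k,4]
for n,u,v in(("straw",358.2,155.8),("yellow",325.2,177.4),("amber",282,157.6),("brown",270.6,187.2)):
    c,k=cen(hsv[...,1]>85,u,v,8);print(n,c.round(2),k,ray("top",*c,.0155).round(4))
P=[]
for u,v in((292,241.2),(312.2,230.8),(332.2,220.2),(352,209.8)):
    c,k=cen(a.min(2)>115,u,v,12);p=ray("top",*c,.0085);P.append(p);print("seat",c.round(2),k,p.round(4))
P=np.array(P);print(np.linalg.norm(np.diff(P,axis=0),axis=1),np.degrees(np.arctan2(*(P[3]-P[0])[[1,0]])))
E
```

```text
straw [358.09 155.  ] 35 [ 0.6385 -0.3023  0.0155]
yellow [325.   177.23] 103 [ 0.5833 -0.2211  0.0155]
amber [281.66 157.58] 83 [ 0.6336 -0.115   0.0155]
brown [270.42 187.3 ] 57 [ 0.5593 -0.089   0.0155]
seat [291.92 241.45] 257 [ 0.4292 -0.1418  0.0085]
seat [312.2  230.73] 255 [ 0.4544 -0.1899  0.0085]
seat [332.18 220.27] 253 [ 0.4792 -0.2377  0.0085]
seat [351.97 209.88] 245 [ 0.5041 -0.2854  0.0085]
[0.0543022  0.05383137 0.05376273] -62.4611339800717
```

View pics/top0.png

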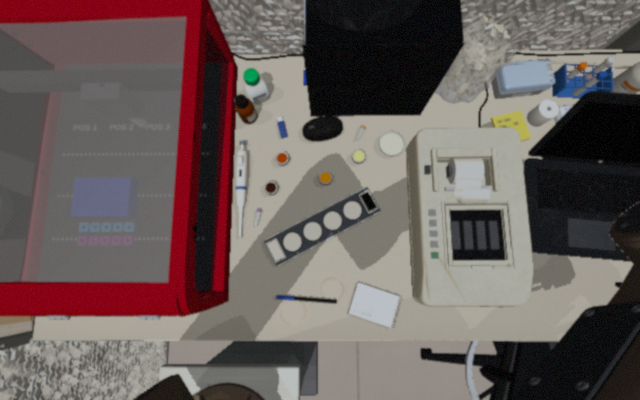

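The top view shows the red cabinet close to the brown and amber glasses, a black cabinet beyond them, and the analyser between the start pose and the work area. I'll work out their clearances.

```bash
python3 - <<'E'
from h import *
def tri(a,b):
    A=[];B=[]
    for c,(u,v) in(("top",a),("side",b)):
        o=np.array(viewer.camera_info(c)["T"])[:3,3];d=ray(c,u,v,0)-o;d/=np.linalg.norm(d);M=np.eye(3)-np.outer(d,d);A.append(M);B.append(M@o)
    return np.linalg.lstsq(np.vstack(A),np.hstack(B),rcond=None)[0].round(3)
print("analyser",tri((417,303),(185,258)),tri((417,130),(430,262)))
for p in((236,100),(236,60),(228,300)):print("red base",ray("top",*p,0).round(3))
for p in((310,114),(448,112)):print("cab base",ray("top",*p,0).round(3))
print("side red",ray("side",235,160,0).round(3),ray("side",460,160,0).round(3))
print("beaker",ray("top",391,144,0.02).round(3), "straw",ray("top",358.2,155.8,.0155).round(4))
E
```

```text
analyser [ 0.309 -0.406  0.091] [ 0.671 -0.423  0.116]
red base [0.793 0.007 0.   ]
red base [0.905 0.011 0.   ]
red base [0.294 0.007 0.   ]
cab base [ 0.753 -0.184  0.   ]
cab base [ 0.754 -0.533  0.   ]
side red [0.288 0.031 0.   ] [0.829 0.061 0.   ]
beaker [ 0.664 -0.383  0.02 ] straw [ 0.6365 -0.3025  0.0155]
```

apply_moves --plan '[-0.07,0,0,0,0,0,-0.07,-0.85,0.315,1,0,0,-0.07,-0.85,0.315,1,0,0,-0.07,-0.85,0.315,1,0,0,-0.07,-0.85,0.315,1,0,0,-0.07,-0.85,0.315,1,0,0,-0.07,-0.85,0.315,1,0,0,-0.07,-0.85,0.315,1,0,0,-0.07,-0.85,0.315,1,0,0,-0.07,-0.85,0.315,1,0,0]' --gripper 48 --grip_force 15

```text
clock: 1.45
position: [0.5586, -0.3643, 0.2689]
tcp_rot: [-0.452, 0.544, 0.452, 0.544]
force: [0.7, -0.8, -0.4]
finger_gap: 0.048
```

```bash
cat >> h.py <<'E'
G=dict(straw=(.6365,-.3025),yellow=(.5833,-.2211),amber=(.6336,-.115),brown=(.5593,-.089))
S=dict(straw=(.4292,-.1418),yellow=(.4544,-.1899),amber=(.4792,-.2377),brown=(.5041,-.2854))
def go(p,yaw=27.5):
    "full tool-frame move (row units) from the measured pose to p, tool down, jaw yaw"
    s=robot.sense();q=R.from_quat(s["tcp_rot"]);c,d=np.cos(np.radians(yaw)),np.sin(np.radians(yaw))
    x=np.array([0,0,-1.]);z=np.array([c,d,0]);t=R.from_matrix(np.c_[x,np.cross(z,x),z])
    print(s["clock"],np.round(s["position"],4),"gap",round(s["finger_gap"],4),"F",np.round(s["force"],1),"j",np.round(s["joint_positions"],2))
    print("to",p,tool(p).round(4),((q.inv()*t).as_rotvec()/.5).round(4))
E
python3 -c "
from h import *
go((*G['straw'],.1))"
```

```text
1.45 [ 0.5586 -0.3643  0.2689] gap 0.048 F [ 0.7 -0.8 -0.4] j [-0.29  0.32  0.06  0.   -1.3  -1.47]
to (0.6365, -0.3025, 0.1) [ 0.2816 -0.1085  0.1251] [1.8134e+00 4.0000e-04 1.2000e-03]
```

apply_moves --plan '[0,-0.108,0.125,1,0,0,0,-0.108,0.125,1,0,0,0,-0.108,0.125,1,0,0,0,-0.108,0.125,1,0,0]'

```text
clock: 1.85
position: [0.636, -0.3023, 0.2677]
tcp_rot: [-0.302, 0.639, 0.303, 0.639]
force: [-0.9, -0.3, 0.8]
finger_gap: 0.0479
```

```bash
python3 -c "
from h import *
go((*G['straw'],.05))"
```

```text
1.85 [ 0.636  -0.3023  0.2677] gap 0.0479 F [-0.9 -0.3  0.8] j [-0.17  0.39  0.15 -0.   -1.33 -2.09]
to (0.6365, -0.3025, 0.05) [ 0.3628 -0.0012  0.0004] [ 0.8074 -0.0012 -0.0017]
```

apply_moves --plan '[0.08,0,0,0.3,0,0,0.16,0,0,0.6,0,0,0.24,0,0,0.81,0,0,0.3,0,0,0.81,0,0,0.345,0,0,0.81,0,0,0.345,0,0,0.81,0,0]'

```text
clock: 2.45
position: [0.6318, -0.3031, 0.0568]
tcp_rot: [-0.167, 0.689, 0.17, 0.684]
force: [-0.3, 0.2, -0.1]
finger_gap: 0.0485
```

```bash
python3 - <<'E'
from h import *
go((*G['straw'],.0075))
a=viewer.read_camera("top");b=viewer.read_camera("side")
t=cv2.resize(a[110:230,290:430],None,fx=3.4,fy=3.4,interpolation=2);u=cv2.resize(b[150:300,330:480],None,fx=2.7,fy=2.72,interpolation=2)[:408]
t=t[:405,:400];u=u[:405,:400];cv2.imwrite("pics/a1.png",np.hstack([t,u])[...,::-1])
E
```

```text
2.45 [ 0.6318 -0.3031  0.0568] gap 0.0485 F [-0.3  0.2 -0.1] j [-0.17  0.54 -0.11 -0.   -0.93 -2.49]
to (0.6365, -0.3025, 0.0075) [ 0.0821 -0.0032  0.0079] [ 0.002  -0.0114 -0.011 ]
```

View pics/a1.png

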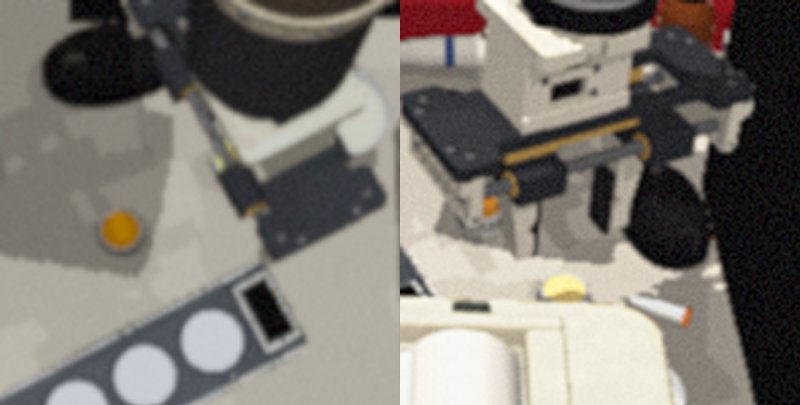

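The side crop shows the open fingers above the straw glass, which is at side pixel (391,257). I'll cross-check its position from that view and let the arm settle.

apply_moves --plan '[0.03,0,0,0,0,0,0.03,0,0,0,0,0]'

```text
clock: 2.75
position: [0.6348, -0.3039, 0.0442]
tcp_rot: [-0.169, 0.687, 0.169, 0.687]
force: [-1.5, -0.2, -1.1]
finger_gap: 0.0475
```

```bash
python3 - <<'E'
from h import *
print(ray("side",391,256.6,.0155),ray("side",391,237,.05))
for n in ("straw","yellow","amber","brown"):
  for r in viewer.regions_of("side","glass_"+n)[:2]:
    ys,xs=np.nonzero(r["mask"]);print(n,round(r["p"],2),len(xs),ray("side",xs.mean(),ys.mean(),.0125).round(4))
go((*G['straw'],.0075))
E
```

```text
[ 0.63959682 -0.3038817   0.0155    ] [ 0.63749949 -0.29206075  0.05      ]
straw 0.75 178 [ 0.6388 -0.2978  0.0125]
straw 0.51 214 [ 0.4094 -0.0986  0.0125]
yellow 0.7 127 [ 0.5896 -0.2317  0.0125]
2.95 [ 0.6357 -0.3043  0.0456] gap 0.0479 F [ 0.5 -0.6  0.2] j [-0.17  0.55 -0.12  0.   -0.9  -2.49]
to (0.6365, -0.3025, 0.0075) [0.0635 0.0022 0.0025] [0.0037 0.0036 0.0036]
```

apply_moves --plan '[0.03,0.001,0.003,0,0,0,0.05,0.001,0.003,0,0,0,0.063,0.001,0.003,0,0,0,0.063,0.001,0.003,0,0,0,0.063,0.001,0.003,0,0,0]'

```text
clock: 3.45
position: [0.6361, -0.3028, 0.0059]
tcp_rot: [-0.169, 0.687, 0.169, 0.687]
force: [0.5, 0.2, 0.4]
finger_gap: 0.048
```

apply_moves --plan '[0,0,0,0,0,0,0,0,0,0,0,0,0,0,0,0,0,0,0,0,0,0,0,0,0,0,0,0,0,0,0,0,0,0,0,0]' --gripper 20 --grip_force 15

```text
clock: 4.05
position: [0.6364, -0.3027, 0.0063]
tcp_rot: [-0.169, 0.686, 0.169, 0.687]
force: [-0.2, 0.4, 4.7]
finger_gap: 0.0332
```

```bash
python3 - <<'E'
from h import *
go((*G['straw'],.08));go((*S['straw'],.08))
E
```

```text
4.05 [ 0.6364 -0.3027  0.0063] gap 0.0332 F [-0.2  0.4  4.7] j [-0.17  0.59 -0.15  0.   -0.83 -2.49]
to (0.6365, -0.3025, 0.08) [-0.1228  0.0002  0.0005] [0.0036 0.0012 0.0013]
4.05 [ 0.6364 -0.3027  0.0063] gap 0.0332 F [-0.2  0.4  4.7] j [-0.17  0.59 -0.15  0.   -0.83 -2.49]
to (0.4292, -0.1418, 0.08) [-0.1231  0.3976 -0.1816] [0.0036 0.0012 0.0013]
```

apply_moves --plan '[0,0,0,0,0,0,0,0,0,0,0,0,-0.0045,0,0,0,0,0,-0.0045,0,0,0,0,0]' --gripper 44

```text
clock: 4.45
position: [0.636, -0.3027, 0.0086]
tcp_rot: [-0.169, 0.687, 0.169, 0.687]
force: [0.3, -0.2, -0.4]
finger_gap: 0.0442
```

apply_moves --plan '[0,0,0,0,0,0,0,0,0,0,0,0,0,0,0,0,0,0,0,0,0,0,0,0,0,0,0,0,0,0,0,0,0,0,0,0]' --gripper 20

```text
clock: 5.05
position: [0.6359, -0.3026, 0.0084]
tcp_rot: [-0.169, 0.687, 0.169, 0.687]
force: [-0.2, 0.9, 0.6]
finger_gap: 0.0331
```

apply_moves --plan '[-0.04,0,0,0,0,0,-0.12,0,0,0,0,0,-0.12,0.06,-0.027,0,0,0,-0.12,0.13,-0.059,0,0,0,-0.12,0.2,-0.091,0,0,0,-0.12,0.27,-0.123,0,0,0,-0.12,0.34,-0.155,0,0,0,-0.12,0.39,-0.178,0,0,0,-0.12,0.3976,-0.1816,0,0,0,-0.12,0.3976,-0.1816,0,0,0]'

```text
clock: 6.05
position: [0.4288, -0.1412, 0.0812]
tcp_rot: [-0.169, 0.686, 0.169, 0.687]
force: [0.5, -0.4, -0.1]
finger_gap: 0.0337
```

```bash
python3 - <<'E'
from h import *
go((*S['straw'],.0165))
a=viewer.read_camera("top");b=viewer.read_camera("side")
t=cv2.resize(a[170:290,240:360],None,fx=3.34,fy=3.34,interpolation=2);u=cv2.resize(b[130:280,230:380],None,fx=2.7,fy=2.72,interpolation=2)
cv2.imwrite("pics/a2.png",np.hstack([t[:400,:400],u[:400,:400]])[...,::-1])
E
```

```text
6.05 [ 0.4288 -0.1412  0.0812] gap 0.0337 F [ 0.5 -0.4 -0.1] j [ 0.12  0.15 -0.66  0.   -0.76 -2.78]
to (0.4292, -0.1418, 0.0165) [ 1.078e-01 -1.200e-03 -1.000e-04] [0.0065 0.0028 0.0012]
```

View pics/a2.png

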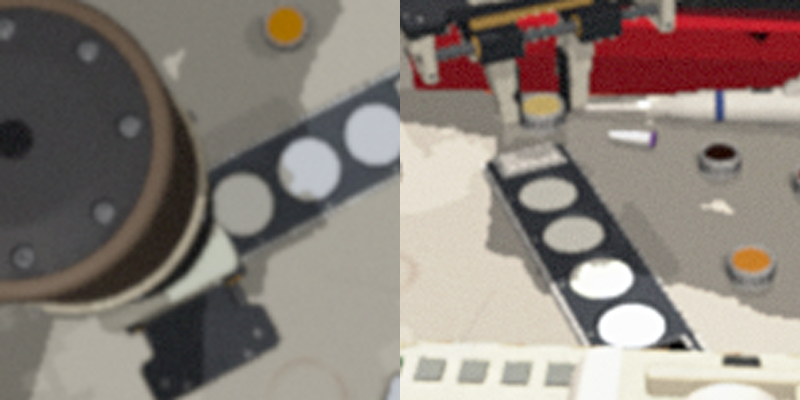

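The straw glass is held level between the fingers over the first seat. Next I'll lower it slowly.

apply_moves --plan '[0.04,-0.001,0,0,0,0,0.075,-0.001,0,0,0,0,0.092,-0.001,0,0,0,0,0.099,-0.001,0,0,0,0,0.103,-0.001,0,0,0,0,0.106,-0.001,0,0,0,0,0.108,-0.001,0,0,0,0,0.109,-0.001,0,0,0,0,0.11,-0.001,0,0,0,0,0.11,-0.001,0,0,0,0]'

```text
clock: 7.15
position: [0.4296, -0.1422, 0.0152]
tcp_rot: [-0.169, 0.686, 0.169, 0.687]
force: [-1.9, 0.7, 5.3]
finger_gap: 0.0334
```

```bash
python3 - <<'E'
from h import *
go((*S['straw'],.0165))
b=viewer.read_camera("side")
cv2.imwrite("pics/a3.png",cv2.resize(b[130:250,240:360],None,fx=3.4,fy=3.4,interpolation=2)[...,::-1])
E
```

```text
7.15 [ 0.4296 -0.1422  0.0152] gap 0.0334 F [-1.9  0.7  5.3] j [ 0.12  0.26 -0.73  0.   -0.58 -2.78]
to (0.4292, -0.1418, 0.0165) [-0.0022  0.0009 -0.0002] [0.0041 0.0015 0.001 ]
```

View pics/a3.png

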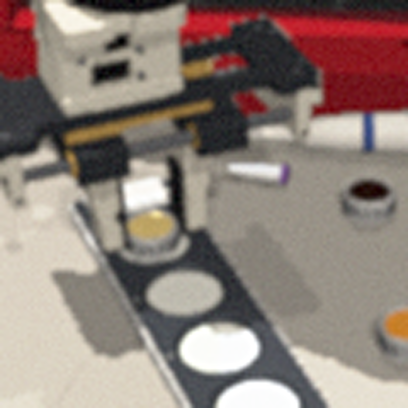

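apply_moves --plan '[0,0,0,0,0,0,0,0,0,0,0,0,0,0,0,0,0,0,0,0,0,0,0,0,-0.02,0,0,0,0,0,-0.06,0,0,0,0,0,-0.13,0,0,0,0,0,-0.13,0,0,0,0,0]' --gripper 44

```text
clock: 8.0
position: [0.4324, -0.1423, 0.0969]
tcp_rot: [-0.17, 0.684, 0.168, 0.689]
force: [1.7, 0.8, -0.4]
finger_gap: 0.0438
```

apply_moves --plan '[0,-0.07,0.05,0,0,0,0,-0.14,0.1,0,0,0,0,-0.21,0.15,0,0,0,0,-0.2355,0.1667,0,0,0,0,-0.2355,0.1667,0,0,0]' --gripper 48

```text
clock: 8.5
position: [0.5855, -0.2226, 0.091]
tcp_rot: [-0.168, 0.687, 0.168, 0.687]
force: [-0.9, -0.0, -0.4]
finger_gap: 0.0483
```

```bash
python3 - <<'E'
from h import *
go((*G['yellow'],.01))
b=viewer.read_camera("side");cv2.imwrite("pics/a4.png",cv2.resize(b[150:270,240:410],None,fx=4.6,fy=4.6,interpolation=2)[...,::-1])
hsv=cv2.cvtColor(b[...,::-1].copy(),cv2.COLOR_BGR2HSV)
for n in ("straw","yellow","amber","brown"):
  for r in viewer.regions_of("side","glass_"+n)[:2]:
    ys,xs=np.nonzero(r["mask"]);print(n,round(r["p"],2),len(xs),xs.mean(),ys.mean(),ray("side",xs.mean(),ys.mean(),.0125).round(4))
E
```

```text
8.5 [ 0.5855 -0.2226  0.091 ] gap 0.0483 F [-0.9 -0.  -0.4] j [-0.05  0.39 -0.27  0.   -0.91 -2.61]
to (0.5833, -0.2211, 0.01) [ 0.1351  0.0039 -0.002 ] [ 0.0009 -0.0015  0.0001]
straw 0.54 211 284.82464454976304 198.218009478673 [ 0.4314 -0.1367  0.0125]
yellow 0.55 226 359.7079646017699 227.38053097345133 [ 0.5857 -0.2232  0.0125]
yellow 0.2 205 284.25853658536585 198.15121951219513 [ 0.4302 -0.1365  0.0125]
amber 0.72 189 383.6296296296296 196.43915343915344 [ 0.6359 -0.1192  0.0125]
```

View pics/a4.png

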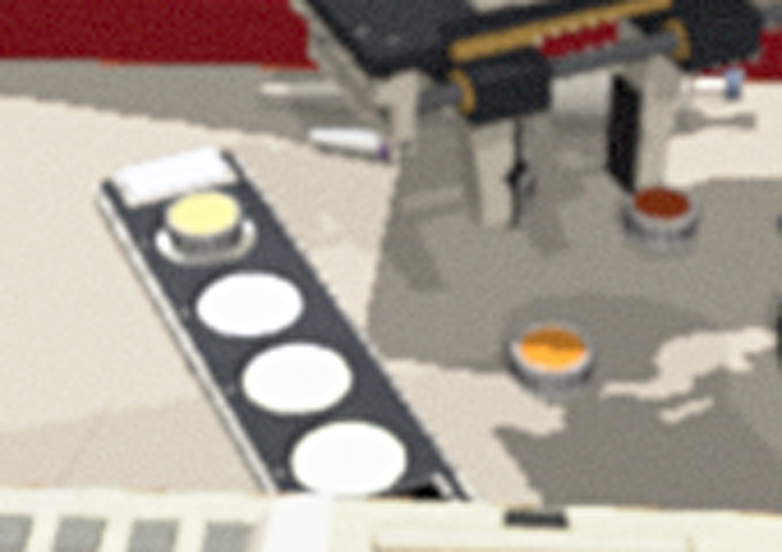

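Straw sits centred and flat in the seat by the white tile. The side view puts yellow within 2 mm of the top view's position, so I'll pick yellow next.

apply_moves --plan '[0.05,0.002,-0.001,0,0,0,0.1,0.002,-0.001,0,0,0,0.128,0.002,-0.001,0,0,0,0.136,0.002,-0.001,0,0,0,0.136,0.002,-0.001,0,0,0,0.136,0.002,-0.001,0,0,0]'

```text
clock: 9.35
position: [0.5829, -0.2203, 0.0122]
tcp_rot: [-0.169, 0.686, 0.169, 0.687]
force: [0.4, -1.0, 1.6]
finger_gap: 0.048
```

apply_moves --plan '[0,0,0,0,0,0,0,0,0,0,0,0,0,0,0,0,0,0,0,0,0,0,0,0,0,0,0,0,0,0,0,0,0,0,0,0]' --gripper 20

```text
clock: 9.95
position: [0.5827, -0.2204, 0.0117]
tcp_rot: [-0.169, 0.686, 0.169, 0.687]
force: [-1.1, 0.4, 6.3]
finger_gap: 0.0329
```

```bash
python3 - <<'E'
from h import *
go((*S['yellow'],.08))
E
```

```text
9.95 [ 0.5827 -0.2204  0.0117] gap 0.0329 F [-1.1  0.4  6.3] j [-0.05  0.48 -0.35  0.   -0.74 -2.61]
to (0.4544, -0.1899, 0.08) [-0.1141  0.1441 -0.1659] [0.0038 0.0018 0.0015]
```

The grip is a bit high, with about 4 mm of overlap, so I'll regrip 3 mm lower.

apply_moves --plan '[0,0,0,0,0,0,0,0,0,0,0,0,0.005,0,0,0,0,0,0.005,0,0,0,0,0]' --gripper 44

```text
clock: 10.35
position: [0.5817, -0.2203, 0.0072]
tcp_rot: [-0.168, 0.687, 0.169, 0.686]
force: [-0.1, -0.7, 0.0]
finger_gap: 0.0438
```

apply_moves --plan '[0,0,0,0,0,0,0,0,0,0,0,0,0,0,0,0,0,0,0,0,0,0,0,0,0,0,0,0,0,0]' --gripper 20

```text
clock: 10.85
position: [0.5822, -0.2203, 0.0079]
tcp_rot: [-0.169, 0.687, 0.169, 0.687]
force: [0.2, -0.3, 0.1]
finger_gap: 0.0331
```

apply_moves --plan '[-0.04,0,0,0,0,0,-0.11,0,0,0,0,0,-0.12,0.045,-0.052,0,0,0,-0.12,0.09,-0.104,0,0,0,-0.12,0.13,-0.15,0,0,0,-0.12,0.144,-0.166,0,0,0,-0.12,0.144,-0.166,0,0,0,-0.12,0.144,-0.166,0,0,0]'

```text
clock: 11.65
position: [0.4552, -0.19, 0.0805]
tcp_rot: [-0.169, 0.686, 0.169, 0.687]
force: [-0.1, 0.0, -1.1]
finger_gap: 0.0334
```

```bash
python3 - <<'E'
from h import *
go((*S['yellow'],.016))
E
```

```text
11.65 [ 0.4552 -0.19    0.0805] gap 0.0334 F [-0.1  0.  -1.1] j [ 0.    0.21 -0.58  0.   -0.78 -2.66]
to (0.4544, -0.1899, 0.016) [ 0.1075  0.0008 -0.0012] [0.0045 0.0028 0.0022]
```

apply_moves --plan '[0.04,0.001,-0.001,0,0,0,0.075,0.001,-0.001,0,0,0,0.092,0.001,-0.001,0,0,0,0.099,0.001,-0.001,0,0,0,0.103,0.001,-0.001,0,0,0,0.106,0.001,-0.001,0,0,0,0.108,0.001,-0.001,0,0,0,0.109,0.001,-0.001,0,0,0,0.11,0.001,-0.001,0,0,0,0.11,0.001,-0.001,0,0,0]'

```text
clock: 12.65
position: [0.4535, -0.1897, 0.0146]
tcp_rot: [-0.169, 0.686, 0.169, 0.687]
force: [-0.6, 1.2, 4.6]
finger_gap: 0.0333
```

```bash
python3 - <<'E'
from h import *
go((*S['yellow'],.0145))
E
```

```text
12.65 [ 0.4535 -0.1897  0.0146] gap 0.0333 F [-0.6  1.2  4.6] j [ 0.    0.31 -0.64  0.   -0.61 -2.66]
to (0.4544, -0.1899, 0.0145) [ 0.0001 -0.0011  0.0012] [0.0039 0.0014 0.0011]
```

apply_moves --plan '[0,0,0,0,0,0,0,0,0,0,0,0,0,0,0,0,0,0,0,0,0,0,0,0,-0.02,0,0,0,0,0,-0.06,0,0,0,0,0,-0.13,0,0,0,0,0,-0.13,0,0,0,0,0]' --gripper 44

```text
clock: 13.45
position: [0.4564, -0.1901, 0.0965]
tcp_rot: [-0.17, 0.684, 0.168, 0.689]
force: [0.4, -1.1, -0.6]
finger_gap: 0.044
```

apply_moves --plan '[0,-0.007,0.07,0,0,0,0,-0.014,0.14,0,0,0,0,-0.021,0.21,0,0,0,0,-0.028,0.28,0,0,0,0,-0.032,0.324,0,0,0,0,-0.032,0.324,0,0,0,0,-0.032,0.324,0,0,0]' --gripper 48

```text
clock: 14.15
position: [0.6339, -0.1163, 0.0907]
tcp_rot: [-0.169, 0.687, 0.169, 0.686]
force: [0.6, -0.0, -0.7]
finger_gap: 0.048
```

```bash
python3 - <<'E'
from h import *
go((.635,-.117,.0085))
E
```

```text
14.15 [ 0.6339 -0.1163  0.0907] gap 0.048 F [ 0.6 -0.  -0.7] j [ 0.12  0.42 -0.23 -0.   -0.93 -2.78]
to (0.635, -0.117, 0.0085) [ 0.1371 -0.0019  0.0013] [ 0.0039 -0.0029 -0.0017]
```

apply_moves --plan '[0.05,-0.001,0.001,0,0,0,0.1,-0.001,0.001,0,0,0,0.128,-0.001,0.001,0,0,0,0.141,-0.001,0.001,0,0,0,0.141,-0.001,0.001,0,0,0,0.141,-0.001,0.001,0,0,0]'

```text
clock: 14.75
position: [0.6354, -0.1171, 0.0083]
tcp_rot: [-0.169, 0.686, 0.168, 0.687]
force: [0.2, 0.0, 0.4]
finger_gap: 0.0485
```

apply_moves --plan '[0,0,0,0,0,0,0,0,0,0,0,0,0,0,0,0,0,0,0,0,0,0,0,0,0,0,0,0,0,0,0,0,0,0,0,0]' --gripper 20

```text
clock: 15.35
position: [0.6357, -0.1168, 0.0082]
tcp_rot: [-0.169, 0.686, 0.169, 0.687]
force: [-2.1, 0.3, 5.6]
finger_gap: 0.0329
```

```bash
python3 - <<'E'
from h import *
go((*S['amber'],.08))
E
```

```text
15.35 [ 0.6357 -0.1168  0.0082] gap 0.0329 F [-2.1  0.3  5.6] j [ 0.12  0.52 -0.29  0.   -0.76 -2.78]
to (0.4792, -0.2377, 0.08) [-0.12   -0.0577 -0.3243] [0.0041 0.0022 0.0014]
```

apply_moves --plan '[-0.04,0,0,0,0,0,-0.11,0,0,0,0,0,-0.12,-0.012,-0.07,0,0,0,-0.12,-0.025,-0.14,0,0,0,-0.12,-0.037,-0.21,0,0,0,-0.12,-0.05,-0.28,0,0,0,-0.12,-0.057,-0.32,0,0,0,-0.12,-0.058,-0.324,0,0,0,-0.12,-0.058,-0.324,0,0,0,-0.12,-0.058,-0.324,0,0,0]'

```text
clock: 16.35
position: [0.4797, -0.2376, 0.0794]
tcp_rot: [-0.169, 0.686, 0.169, 0.687]
force: [0.8, -0.2, 0.3]
finger_gap: 0.033
```

```bash
python3 - <<'E'
from h import *
go((*S['amber'],.0152))
E
```

```text
16.35 [ 0.4797 -0.2376  0.0794] gap 0.033 F [ 0.8 -0.2  0.3] j [-0.09  0.28 -0.49  0.   -0.81 -2.57]
to (0.4792, -0.2377, 0.0152) [ 0.107   0.0002 -0.001 ] [0.0037 0.001  0.0008]
```

apply_moves --plan '[0.04,0,0,0,0,0,0.075,0,0,0,0,0,0.092,0,0,0,0,0,0.098,0,0,0,0,0,0.101,0,0,0,0,0,0.104,0,0,0,0,0,0.106,0,0,0,0,0,0.107,0,0,0,0,0,0.108,0,0,0,0,0,0.108,0,0,0,0,0]'

```text
clock: 17.35
position: [0.4792, -0.2378, 0.0152]
tcp_rot: [-0.169, 0.686, 0.169, 0.687]
force: [-1.5, 2.0, 4.6]
finger_gap: 0.0333
```

```bash
python3 - <<'E'
from h import *
go((*G['brown'],.1))
E
```

```text
17.35 [ 0.4792 -0.2378  0.0152] gap 0.0333 F [-1.5  2.   4.6] j [-0.09  0.37 -0.55  0.   -0.66 -2.57]
to (0.5593, -0.089, 0.1) [-0.1413  0.1579  0.2333] [0.0034 0.0013 0.0011]
```

apply_moves --plan '[0,0,0,0,0,0,0,0,0,0,0,0,0,0,0,0,0,0,0,0,0,0,0,0,-0.02,0,0,0,0,0,-0.06,0,0,0,0,0,-0.13,0,0,0,0,0,-0.13,0,0,0,0,0]' --gripper 44

```text
clock: 18.15
position: [0.4825, -0.2386, 0.0984]
tcp_rot: [-0.171, 0.684, 0.168, 0.689]
force: [0.6, 0.7, 0.3]
finger_gap: 0.044
```

apply_moves --plan '[0,0.04,0.06,0,0,0,0,0.08,0.12,0,0,0,0,0.12,0.18,0,0,0,0,0.15,0.225,0,0,0,0,0.1545,0.2333,0,0,0,0,0.1545,0.2333,0,0,0,0,0.1545,0.2333,0,0,0]' --gripper 48

```text
clock: 18.85
position: [0.5596, -0.0912, 0.0927]
tcp_rot: [-0.169, 0.687, 0.169, 0.687]
force: [-0.5, -0.3, 0.4]
finger_gap: 0.0482
```

```bash
python3 - <<'E'
from h import *
print(ray("side",348.5,187,.0155))
b=viewer.read_camera("side");cv2.imwrite("pics/a5.png",cv2.resize(b[140:260,240:410],None,fx=4.6,fy=4.6,interpolation=2)[...,::-1])
for r in viewer.regions_of("side","glass_brown")[:2]:
    ys,xs=np.nonzero(r["mask"]);print(round(r["p"],2),len(xs),xs.mean(),ys.mean(),ray("side",xs.mean(),ys.mean(),.0125).round(4))
go((.5605,-.091,.0085))
E
```

```text
[ 0.56228863 -0.09265829  0.0155    ]
0.75 190 348.4421052631579 188.12105263157895 [ 0.5622 -0.0925  0.0125]
18.95 [ 0.5594 -0.0917  0.0927] gap 0.0478 F [-0.3 -1.1  0.4] j [ 0.18  0.31 -0.4  -0.   -0.86 -2.84]
to (0.5605, -0.091, 0.0085) [0.1402 0.0002 0.0021] [ 0.0009 -0.0003 -0.0001]
```

View pics/a5.png

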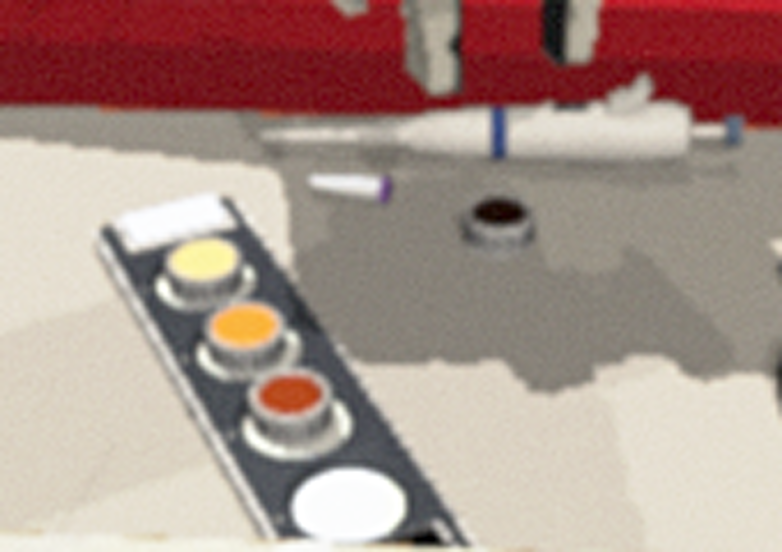

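Straw, yellow and amber are seated in order. Both cameras agree on brown to about 2 mm, so I'll descend on it now.

apply_moves --plan '[0.05,0,0.002,0,0,0,0.1,0,0.002,0,0,0,0.128,0,0.002,0,0,0,0.1415,0,0.002,0,0,0,0.1415,0,0.002,0,0,0,0.1415,0,0.002,0,0,0]'

```text
clock: 19.55
position: [0.5616, -0.0906, 0.0083]
tcp_rot: [-0.169, 0.686, 0.168, 0.687]
force: [-0.0, 1.2, -0.2]
finger_gap: 0.0481
```

apply_moves --plan '[0,0,0,0,0,0,0,0,0,0,0,0,0,0,0,0,0,0,0,0,0,0,0,0,0,0,0,0,0,0,0,0,0,0,0,0]' --gripper 20

```text
clock: 20.15
position: [0.5616, -0.0901, 0.0084]
tcp_rot: [-0.169, 0.686, 0.169, 0.687]
force: [-2.0, -0.6, 5.9]
finger_gap: 0.0331
```

```bash
python3 - <<'E'
from h import *
go((*S['brown'],.08))
E
```

```text
20.15 [ 0.5616 -0.0901  0.0084] gap 0.0331 F [-2.  -0.6  5.9] j [ 0.18  0.42 -0.48  0.   -0.67 -2.84]
to (0.5041, -0.2854, 0.08) [-0.1195 -0.244  -0.2357] [0.004  0.002  0.0011]
```

apply_moves --plan '[-0.04,0,0,0,0,0,-0.11,0,0,0,0,0,-0.12,-0.05,-0.048,0,0,0,-0.12,-0.1,-0.097,0,0,0,-0.12,-0.15,-0.145,0,0,0,-0.12,-0.2,-0.193,0,0,0,-0.12,-0.24,-0.232,0,0,0,-0.12,-0.244,-0.236,0,0,0,-0.12,-0.244,-0.236,0,0,0,-0.12,-0.244,-0.236,0,0,0]'

```text
clock: 21.15
position: [0.5035, -0.285, 0.0795]
tcp_rot: [-0.169, 0.687, 0.169, 0.687]
force: [0.8, 0.0, -1.6]
finger_gap: 0.0332
```

```bash
python3 - <<'E'
from h import *
go((*S['brown'],.0154))
E
```

```text
21.15 [ 0.5035 -0.285   0.0795] gap 0.0332 F [ 0.8  0.  -1.6] j [-0.18  0.34 -0.39 -0.   -0.84 -2.48]
to (0.5041, -0.2854, 0.0154) [ 0.1068 -0.001   0.0006] [ 0.0033 -0.     -0.0004]
```

apply_moves --plan '[0.04,-0.001,0.001,0,0,0,0.075,-0.001,0.001,0,0,0,0.092,-0.001,0.001,0,0,0,0.098,-0.001,0.001,0,0,0,0.101,-0.001,0.001,0,0,0,0.104,-0.001,0.001,0,0,0,0.106,-0.001,0.001,0,0,0,0.107,-0.001,0.001,0,0,0,0.108,-0.001,0.001,0,0,0,0.108,-0.001,0.001,0,0,0]'

```text
clock: 22.15
position: [0.5045, -0.2859, 0.0154]
tcp_rot: [-0.169, 0.687, 0.169, 0.687]
force: [-0.8, 1.7, 5.0]
finger_gap: 0.0329
```

apply_moves --plan '[0,0,0,0,0,0,0,0,0,0,0,0,0,0,0,0,0,0,0,0,0,0,0,0,-0.02,0,0,0,0,0,-0.06,0,0,0,0,0,-0.16,0,0,0,0,0,-0.26,0,0,0,0,0,-0.36,0,0,0,0,0]' --gripper 44

```text
clock: 23.05
position: [0.5038, -0.2858, 0.2037]
tcp_rot: [-0.169, 0.687, 0.169, 0.687]
force: [1.1, -0.4, -1.0]
finger_gap: 0.0441
```

apply_moves --plan '[0,-0.08,0,0,0,0,0,-0.16,0,0,0,0,0,-0.24,0,0,0,0,0,-0.32,0,0,0,0,0,-0.4,0,0,0,0,0,-0.45,0,0,0,0]'

```text
clock: 23.65
position: [0.6296, -0.5279, 0.2006]
tcp_rot: [-0.168, 0.687, 0.168, 0.687]
force: [1.1, 0.6, 0.4]
finger_gap: 0.044
```

```bash
python3 - <<'E'
from h import *
print(robot.sense()["position"])
a=viewer.read_camera("top");b=viewer.read_camera("side")
t=cv2.resize(a[190:270,255:385],None,fx=4.6,fy=4.6,interpolation=2)[:300,:600];u=cv2.resize(b[170:270,250:380],None,fx=4.6,fy=4.6,interpolation=2)[:,:600][:300+0]
u=cv2.resize(b[175:265,255:385],None,fx=4.6,fy=4.6,interpolation=2)[:,:600][:300] if 0 else cv2.resize(b[170:270,250:380],(390,300),interpolation=2)
u=np.hstack([u,np.zeros((300,t.shape[1]-390,3),np.uint8)])
cv2.imwrite("pics/a6.png",np.vstack([t,u])[...,::-1])
E
```

```text
[ 0.62956627 -0.52785837  0.20059152]
```

View pics/a6.png

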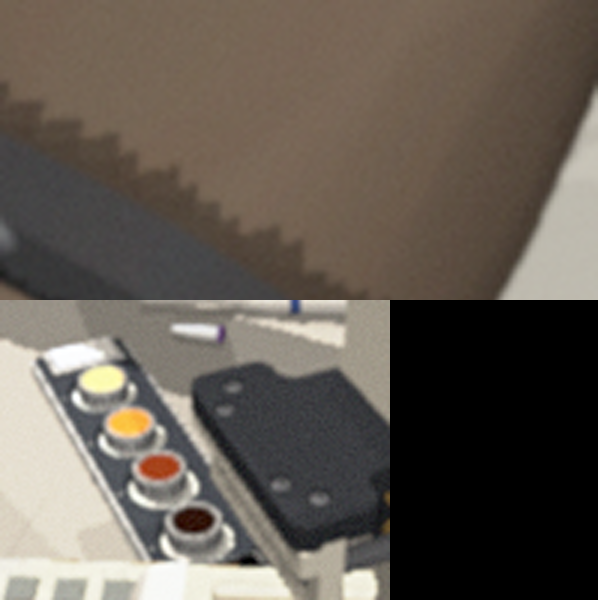

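All four appear seated in order in the side view, but the arm covers the top view. I'll move it off for a final check.

apply_moves --plan '[-0.08,0,0,0,0,0,-0.08,0.015,-0.07,0,0,0,-0.08,0.03,-0.14,0,0,0,-0.08,0.05,-0.22,0,0,0,-0.08,0.065,-0.3,0,0,0,-0.08,0.08,-0.38,0,0,0,-0.08,0.1,-0.46,0,0,0,-0.08,0.115,-0.53,0,0,0,-0.08,0.12,-0.557,0,0,0,-0.08,0.12,-0.557,0,0,0]'

```text
clock: 24.75
position: [0.2974, -0.6164, 0.2503]
tcp_rot: [-0.168, 0.687, 0.167, 0.687]
force: [1.1, 0.0, 0.3]
finger_gap: 0.0439
```

```bash
python3 - <<'E'
from h import *
a=viewer.read_camera("top");b=viewer.read_camera("side")
t=cv2.resize(a[190:265,255:385],(780,450),interpolation=2);cv2.imwrite("pics/a7.png",t[...,::-1])
for n in S:
  for c in("top","side"):
    o=[]
    for r in viewer.regions_of(c,"glass_"+n):
      ys,xs=np.nonzero(r["mask"]);o.append((round(r["p"],2),len(xs),(ray(c,xs.mean(),ys.mean(),.021)[:2]-S[n]).round(4)))
    print(n,c,o[:2])
E
```

```text
straw top [(0.6, 165, array([ 0.0468, -0.0937])), (0.57, 187, array([-0.0009, -0.0018]))]
straw side [(0.73, 147, array([ 0.0028, -0.0068])), (0.71, 194, array([-0.0153,  0.031 ]))]
yellow top [(0.67, 160, array([-0.0018, -0.0022]))]
yellow side [(0.47, 199, array([ 0.0021, -0.0055]))]
amber top [(0.52, 154, array([-0.0039,  0.0023]))]
amber side [(0.74, 257, array([ 0.0011, -0.0034]))]
brown top [(0.65, 145, array([-0.0017,  0.0022]))]
brown side [(0.82, 304, array([ 0.0017, -0.003 ]))]
```

View pics/a7.png

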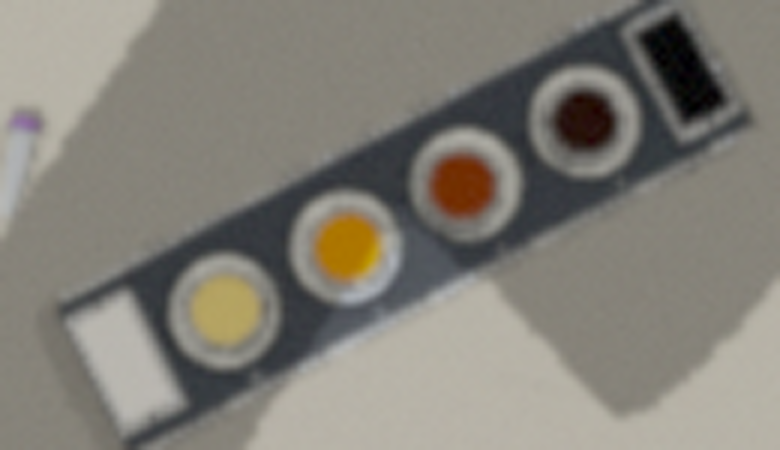

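All four are centred in their seats, in the order white tile, straw, yellow, amber, brown, black tile. I'm handing it in.

```bash
python3 -c "
from h import *
print(order.sign_off(),robot.sense()['clock'])"
```

```text
the job is handed in; nothing more can be done
the job is handed in; nothing more can be done
```

All four glass standards are in their seats and the job is handed in. The order runs white tile, straw, yellow, amber, brown, black tile. I lowered each one slowly to about 5 N of contact before opening the fingers, and the last move before hand-in ended at 24.75 s of the 83 s limit.

- **Final pictures:** both cameras show all four in the right order, lying flat and surrounded by an even ring of white seat floor. The arm was clear of the strip when I handed in.
- **Height:** each one touched down with the fingers about 7 mm higher than when they gripped it on the bench, which is the height of the seat floor, so each should be fully home.
- **Regrips:** I regripped straw and yellow once each before lifting, because the first grip was too low and too high respectively.
- **Disagreements:** the side camera places the glasses 3–7 mm off seat centre and the top camera 2–5 mm, in differing directions. The side figure for straw (about 7 mm) is more than the 5 mm play, so I put it down to that camera's error. The network's best top-camera match for straw was the amber glass; its second match was straw itself, in its seat.

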